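# Switch on the guarded bench toggle

### The arm

A 6-joint arm with a two-finger parallel gripper is mounted at the origin on a cart in front of the work surface, level with it; the furniture and walls round the work are solid. World frame = base frame: x ahead of the robot, y to its left, z up, the work surface at z = 0. Lengths are in m, angles in rad, forces in N, time in s.
With the tool pointing down it reaches from about 0.225 to 0.875 m from the base axis. Payload 3.4 kg.
Tool frame: the origin (TCP) lies midway between the tips of the shut fingers; the grasp point (between the pads) lies 19 mm behind it (manip.grip_point_offset is the distance from the TCP to the grasp point, in m); z points along the fingers, y is the line along which they close (so a half turn about z gives the same grasp; the last joint's range is limited). The gripper opens to 85 mm and grips with 20 to 120 N. Pads are 22 mm wide; open, the fingers measure 114 mm over their backs; the gripper's body (76 mm by 85 mm) begins 54 mm behind the grasp point. The pads swing forward as they close: fully open they stand 13 mm farther back than shut.
Start: joints at [-1.222, 0.276, 1.505, -0, 1.361, -0.121], TCP at [0.26, -0.513, 0.231] pointing down, gripper open.
Joint ranges: [-2.89, 2.89], [-0.75, 2.08], [0.22, 2.7], [-1.18, 4.32], [0.11, 2.71], [-2.7, 2.7]. Speed limits (rad/s): [2.57, 2.57, 3.14, 3.14, 3.14, 3.14].

### API

Orientations are given as a unit quaternion [w, x, y, z].
In Python, from rig import manip gives the robot as it stands.
- The arm moves only by the shell command python3 -m handwheel 'ROWS' [FORCE]. ROWS is JSON, a list of rows, each an object with "translation": the shift along the tool's x, y, z in m, a list of three; "angular": the turn, a rotation vector about the tool's x, y, z in degrees, a list of three; "hand": the closure, from 0 (fully open) to 1 (shut). A call has 1 to 10 rows; each row shifts and turns the commanded pose from where the row before left it, along the tool's axes as they then stand; what a row does not reach is not made up. A row lasts 1/12 s, in which the tool goes at most 41.7 mm and 7.16 degrees, less where a joint would pass 70% of its speed; a pose out of reach is approached as far as the arm can. A call with a gripper value outside its range is refused whole. The fingers move at their own pace and stop on an object; FORCE is the grip in N (left out, the last holds). Time passes only in rows, so rows that do not move let the fingers close. It gives the time, the measured TCP pose, the force, the opening and the grip force at its end, in the units of the state.
- manip.get_state(): the state, without advancing time (a new reading comes with each control period).
- manip.get_image(name): name is "scene" or "top"; returns the picture (384x512x3 uint8, red, green, blue); there is no depth.
- manip.camera_info(name): a dict with "camera_matrix" (3x3 intrinsics, pixels), "eye" and "orientation" of the camera in the world. Camera axes: x right, y down, z forward; pixel columns grow to the right and rows downward; lengths in m; the calibration is good to about 2 mm. A picture is of the moment at which its call begins. camera_info takes no time and is no camera call.
- manip.sign_off(): hands the job in; it is judged then, once.
The state is a dict: "clock": time; "qpos": joint angles; "qd": joint speeds; "effort": joint torques, N m; "position": TCP position; "ee_rot": TCP orientation; "contact_force": force on the tool from outside, world axes, zero at the start; "moment": the same for the moment, N m; "width": finger opening in m; "gripper_force": force on a finger pad.
Only numpy, scipy, OpenCV 4.12 (cv2) and the standard library are available. Lean on these libraries where they do the work, as an engineer would, in place of code of your own. Each camera call takes 0.05 s, during which the arm holds its last target. There are 200 camera calls.

### The job

Switch on the toggle under the solid hood: push the hood up with the outside of the fingers, push the toggle beneath fully over to the back while the hood is held up, then draw the fingers out and let the hood drop fully shut (nothing needs to be grasped). Be gentle, leave the neighbouring switch with the open bar cage as it is, and do not disturb the tin, the pen or the battery.

Things in the scene. Friction and masses are not known exactly. Their poses are not given: they have to be found in the camera images.
- panel: aluminium mounting plate 110 x 156 x 10 mm, fixed flat on the table, with the two switches side by side on it (either may be the left one, centres 76 mm apart); origin: centre of its underside; x points to its back, away from the robot
- hooded_switch: white switch housing whose toggle is covered by a solid black hood. Fixed. Origin: centre of its underside (on the plate); x points from front (robot side) to back, y to its left, z up. Housing 76 x 46 x 50 mm (x -40 to 36); its flat top is at z = 50 mm, 60 mm above the table
- hooded_switch_hinge (a point): middle of the hood's hinge axis (along y), x = 24, z = 58 mm in the housing's frame. Shut, the hood has a flat top (x -26 to 29, outside z = 89, underside z = 86) and a front sloping down to the lip; side cheeks x -49 to 29 at most, 39 mm apart inside, lower edge z = 70 mm
- hooded_switch_lip (a point): centre of the hood's heavy round steel front lip bar (5 mm diameter, 46 mm wide; moves with the hood). Shut: x = -44, z = 74 mm in the housing's frame. Below the lip the front is open: 21 mm between the lip's underside and the housing's top
- hooded_switch_tip (a point): centre of the 9 mm ball tip of the steel toggle under the hood, a round bar 6.4 mm thick; pivot axis along y at x = 0, z = 52 mm in the housing's frame, 26 mm from pivot to ball centre. Ball centre off: x = -11, z = 76; on: x = 11, z = 76 mm. A nut of 8 mm radius round its foot reaches z = 53.5 mm
- hooded_switch_guard (a joint): hood angle in rad: 0 shut, grows as the lip is lifted, stop at 1.0. The hood weighs 70 g, most of it in the lip, turns easily and falls shut from every angle unless held up; it clears the toggle on and off
- hooded_switch_toggle (a joint): toggle angle in rad: 0 off (leaning to the front), 0.85 on (fully over to the back, hard stop); stays where it is left; takes about 2 N at 17 mm above its pivot
- caged_switch: the neighbour, to be left alone: the same white housing and toggle, but its guard is an open cage of black 5 mm bars through which the toggle is seen. Same frame and outer sizes as the hooded one
- caged_switch_guard (a joint): angle of the cage in rad, 0 shut
- caged_switch_toggle (a joint): angle of the neighbour's toggle in rad, near 0 (off, leaning to the front)
- tin: loose flat round tin, 31 mm across, 15 high, on the table in front of the panel; origin: centre of its underside
- pen: loose flux pen 12 x 130 x 13 mm, lying across in front of the panel; origin: centre of its underside, y along the pen
- battery: loose block battery 18 x 26 x 48 mm standing in front of the panel, nearer to the robot than the pen; origin: centre of its underside

How it is judged:
By the outcome, as a careful person would: the job done as asked, in the order asked, and still so for the second after the job is handed in, with the robot touching nothing.
It also fails if it takes over 40 s, if anything falls off the work surface, if the arm or the gripper's body presses on something with over 40 N, if the wrist force passes 120 N, or if a joint passes its speed limit or range.

## Working session

There is one attempt and no reset: what is moved stays moved. The work goes in short steps, Python scripts to look and compute and a shell command to move; the robot and the scene stay as the last step left them, time stands still between calls to the robot, and variables do not carry over. Pictures are saved under pics/ and viewed, at most 10 in all, crops included, and the job is handed in when it is done.

```bash
mkdir -p pics; ls; python3 - <<'E'
from rig import manip
import cv2, numpy as np
s=manip.get_state(); print({k:np.round(v,3).tolist() for k,v in s.items()}, manip.grip_point_offset)
for n in ("scene","top"):
    im=manip.get_image(n); cv2.imwrite(f"pics/{n}0.png",im[:,:,::-1]); c=manip.camera_info(n); print(n,c)
E
```

```text
pics
{'clock': 0.0, 'qpos': [-1.222, 0.277, 1.506, -0.0, 1.361, -0.121], 'qd': [0.001, 0.0, -0.0, -0.0, 0.0, -0.001], 'effort': [0.003, -41.677, -24.58, -0.0, 0.011, 0.0], 'position': [0.26, -0.512, 0.23], 'ee_rot': [-0.001, 0.973, 0.233, -0.0], 'contact_force': [0.113, 0.24, -0.362], 'moment': [0.028, -0.016, 0.034], 'gripper_force': 0.0, 'width': 0.085} 0.0187
scene {'camera_matrix': array([[410.90797513,   0.        , 257.23604266],
       [  0.        , 410.90797513, 189.02682012],
       [  0.        ,   0.        ,   1.        ]]), 'eye': array([0.28027959, 0.31893792, 0.67458817]), 'orientation': array([ 0.0878734 , -0.22441668,  0.88956895, -0.38804961])}
top {'camera_matrix': array([[418.21729106,   0.        , 257.0267295 ],
       [  0.        , 418.21729106, 190.15969517],
       [  0.        ,   0.        ,   1.        ]]), 'eye': array([ 0.45238001, -0.19365413,  0.9380157 ]), 'orientation': array([ 0.03122163, -0.69592892,  0.71662615, -0.03398701])}
```

View pics/scene0.png

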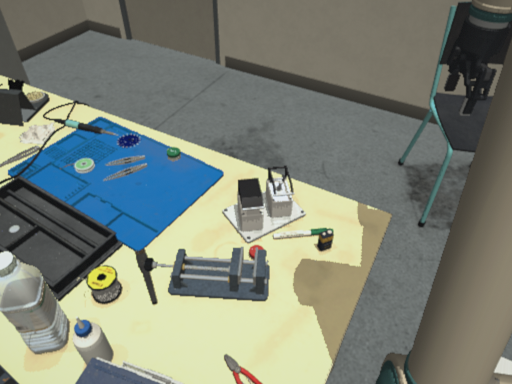

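View pics/top0.png

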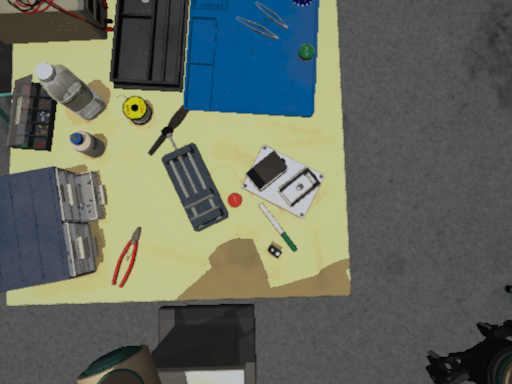

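The scene view shows the panel near (262,210), with the hooded switch at (249,203) and the caged one at (279,195). In the top view the panel is near (284,180), the hood at (266,170), the cage at (300,186), the pen at (278,227), the battery at (275,250) and the red tin at (235,200). I'll enlarge both.

```bash
python3 - <<'E'
import cv2
a=cv2.imread("pics/top0.png")[140:265,220:340]; b=cv2.imread("pics/scene0.png")[160:260,210:345]
cv2.imwrite("pics/topc.png",cv2.resize(a,None,fx=4.8,fy=4.8,interpolation=cv2.INTER_CUBIC))
cv2.imwrite("pics/scenec.png",cv2.resize(b,None,fx=5.9,fy=5.9,interpolation=cv2.INTER_CUBIC))
E
```

```text
(no output)
```

View pics/topc.png

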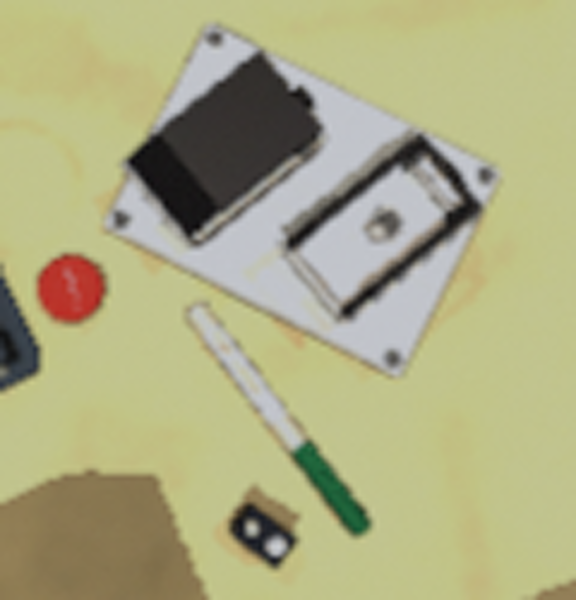

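View pics/scenec.png

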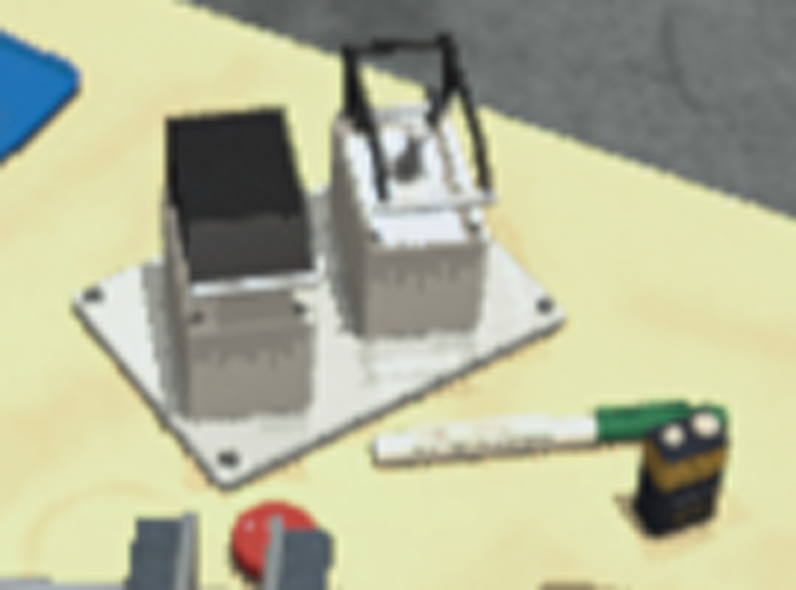

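Both crops are clear. In the top crop, the hood's flat top has corners at (165,122), (228,193), (260,52) and (322,132), and the lip runs from (128,163) to (195,240). In the scene crop the lip runs from (193,286) to (318,275), and the flat top's corners are at (165,118), (285,108), (303,213) and (180,220). The switches are yawed relative to the plate. Next I fit the poses.

```bash
cat > h.py <<'E'
from rig import manip
import numpy as np
from scipy.spatial.transform import Rotation as R
from scipy.optimize import least_squares
rot=lambda q:R.from_quat(np.roll(q,-1))
C={n:manip.camera_info(n) for n in("scene","top")}
def proj(n,P):
    c=C[n]; p=rot(c["orientation"]).inv().apply(np.atleast_2d(P)-c["eye"])@c["camera_matrix"].T
    return p[:,:2]/p[:,2:]
def px(n,uv):
    uv=np.array(uv,float); return uv/4.8+[220,140] if n=="top" else uv/5.9+[210,160]
def tow(p,L): return R.from_euler("z",p[2]).apply(np.array(L)/1000.)+[p[0],p[1],p[3] if len(p)>3 else .01]
def fit(L,T,S,free_z=False):
    def f(p):
        W=tow(p,L); r=[]
        for n,o in(("top",T),("scene",S)):
            m=[i for i,x in enumerate(o) if x]; r.append((proj(n,W[m])-px(n,[o[i] for i in m])).ravel())
        return np.concatenate(r)
    s=least_squares(f,[.45,-.25,-.7]+([.01] if free_z else []),loss="soft_l1"); return s.x,f(s.x)
E
python3 - <<'E'
from h import *
L=[(-44,23,74),(-44,-23,74),(-26,22.5,89),(-26,-22.5,89),(29,22.5,89),(29,-22.5,89)]
T=[(128,163),(195,240),(165,122),(228,193),(260,52),(322,132)]
S=[(193,286),(318,275),(180,220),(303,213),(165,118),(285,108)]
for z in(0,1):
    p,r=fit(L,T,S,z); print("hood",p.round(4),r.round(1))
Lp=[(55,78,10),(55,-78,10),(-55,-78,10),(-55,78,10)]
p2,r=fit(Lp,[(210,22),(500,165),(400,377),(103,225)],[(75,305),None,(565,320),(228,485)])
p2,r=p2,r; print("panel",p2.round(4),r.round(1))
# table-plane pts from top, at heights
def ray(n,uv,z):
    c=C[n]; d=rot(c["orientation"]).apply(np.linalg.solve(c["camera_matrix"],np.r_[px(n,uv),1])); e=c["eye"]; return (e+d*(z-e[2])/d[2]).round(3)
for nm,uv,z in(("tin",(70,288),.015),("pen a",(198,308),.013),("pen b",(360,525),.013),("bat top",(262,533),.048),("vise",(38,350),.03),("vise",(0,265),.03)): print(nm,ray("top",uv,z))
# cage: lip front ends, back
L=[(-44,23,74),(-44,-23,74)]
p,r=fit(L,[(290,245),(345,315)],[(380,203),(490,197)]);print("cage",p.round(4),r.round(1))
E
```

```text
hood [ 0.5747 -0.2261 -0.9273] [-0.4 -0.6 -0.4  0.7 -1.1  1.6 -0.3  4.1  0.3 -0.5  1.3  0.  -1.4  0.3
  0.1 -0.1 -0.2 -0.1  1.1 -1.1 -0.9 -0.9 -0.1 -1.2]
hood [ 0.5754 -0.227  -0.93    0.0074] [ 0.1 -0.8 -0.   0.5 -0.7  1.5 -0.   3.9  0.7 -0.6  1.6 -0.1 -1.5  0.8
 -0.1  0.4 -0.3  0.4  1.  -0.5 -0.9 -0.4 -0.2 -0.6]
panel [ 0.5544 -0.2544 -0.4805] [-2.6 -0.2  0.5  0.4  0.1  1.  -2.   1.8 -2.2 -3.7  0.8 -4.5 -0.6 -2.2]
tin [ 0.517 -0.148  0.015]
pen a [ 0.506 -0.207  0.013]
pen b [ 0.405 -0.278  0.013]
bat top [ 0.405 -0.232  0.048]
vise [ 0.489 -0.134  0.03 ]
vise [ 0.528 -0.118  0.03 ]
cage [ 0.536  -0.2937 -0.9815] [-0.9 -1.2  0.8  2.5 -2.   0.   1.2 -0.2]
```

```bash
cat > ov.py <<'E'
from h import *
import cv2,sys
def draw(p,pc,out):
    ims=[]
    for n,f,(x0,x1,y0,y1) in(("top","pics/top0.png",(240,330,140,220)),("scene","pics/scene0.png",(220,310,160,240))):
        im=cv2.resize(cv2.imread(f)[y0:y1,x0:x1],None,fx=4.4,fy=4.4*1.5,interpolation=cv2.INTER_CUBIC)
        def line(P,L,col):
            q=((proj(n,tow(P,L))-[x0-.5,y0-.5])*[4.4,6.6]).astype(int); cv2.polylines(im,[q],False,col,1,cv2.LINE_AA)
        for P,col in((p,(0,0,255)),(pc,(255,0,0))):
            line(P,[(-26,22.5,89),(-44,23,74),(-44,-23,74),(-26,-22.5,89),(-26,22.5,89),(29,22.5,89),(29,-22.5,89),(-26,-22.5,89)],col)
            line(P,[(-40,23,50),(-40,-23,50),(-40,-23,0),(-40,23,0),(-40,23,50)],(0,160,0))
        ims.append(im)
    cv2.imwrite(out,np.hstack(ims))
if __name__=="__main__": draw([.5747,-.2261,-.9273],[.536,-.2937,-.95],"pics/ov1.png")
E
python3 ov.py
```

```text
(no output)
```

View pics/ov1.png

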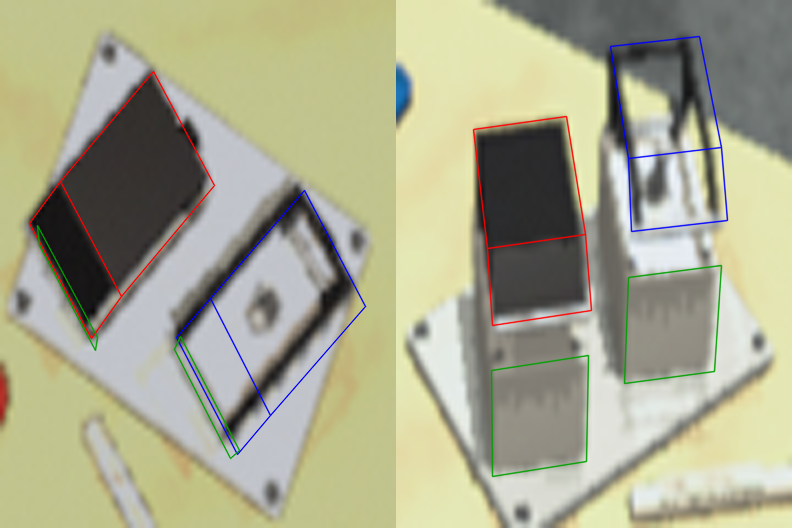

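The overlay fits the hood well in both views: origin about (0.575, -0.226), yaw about -0.93. I'll close the fingers and bring them in front of the hood at safe height. Then I'll turn and tilt so the fingers point forward and down at about 50°. Pushing in under the lip makes it ride up the front face of the fingers.

```bash
python3 -m handwheel '[{"translation":[0.025,-0.012,0],"angular":[0,0,0],"hand":1},{"translation":[0.025,-0.012,0],"angular":[0,0,0],"hand":1},{"translation":[0.025,-0.012,0],"angular":[0,0,0],"hand":1},{"translation":[0.025,-0.012,0],"angular":[0,0,0],"hand":1},{"translation":[0.025,-0.012,0],"angular":[0,0,0],"hand":1},{"translation":[0.025,-0.012,0],"angular":[0,0,0],"hand":1},{"translation":[0.025,-0.012,0],"angular":[0,0,0],"hand":1},{"translation":[0.025,-0.012,0],"angular":[0,0,0],"hand":1},{"translation":[0.025,-0.012,0],"angular":[0,0,0],"hand":1},{"translation":[0.025,-0.012,0],"angular":[0,0,0],"hand":1}]'
python3 -m handwheel '[{"translation":[0.025,-0.012,0],"angular":[0,0,0],"hand":1},{"translation":[0.025,-0.012,0],"angular":[0,0,0],"hand":1},{"translation":[0.025,-0.012,0],"angular":[0,0,0],"hand":1},{"translation":[0.025,-0.012,0],"angular":[0,0,0],"hand":1},{"translation":[0.025,-0.012,0],"angular":[0,0,0],"hand":1},{"translation":[0.023,-0.010,0],"angular":[0,0,0],"hand":1}]'
python3 -m handwheel '[{"translation":[0,0,0],"angular":[0,0,-7],"hand":1},{"translation":[0,0,0],"angular":[0,0,-7],"hand":1},{"translation":[0,0,0],"angular":[0,0,-7],"hand":1},{"translation":[0,0,0],"angular":[0,0,-7],"hand":1},{"translation":[0,0,0],"angular":[0,0,-7],"hand":1},{"translation":[0,0,0],"angular":[0,0,-7],"hand":1},{"translation":[0,0,0],"angular":[0,0,-7],"hand":1},{"translation":[0,0,0],"angular":[0,0,-7],"hand":1},{"translation":[0,0,0],"angular":[0,0,-7],"hand":1},{"translation":[0,0,0],"angular":[0,0,-7],"hand":1}]'
python3 -m handwheel '[{"translation":[0,0,0],"angular":[0,0,-7],"hand":1},{"translation":[0,0,0],"angular":[0,0,-7],"hand":1},{"translation":[0,0,0],"angular":[0,0,-7],"hand":1},{"translation":[0,0,0],"angular":[0,0,-7],"hand":1},{"translation":[0,0,0],"angular":[0,0,-2],"hand":1},{"translation":[0,0,0],"angular":[0,0,0],"hand":1}]'
python3 -m handwheel '[{"translation":[0,0,0],"angular":[0,-7,0],"hand":1},{"translation":[0,0,0],"angular":[0,-7,0],"hand":1},{"translation":[0,0,0],"angular":[0,-7,0],"hand":1},{"translation":[0,0,0],"angular":[0,-7,0],"hand":1},{"translation":[0,0,0],"angular":[0,-7,0],"hand":1},{"translation":[0,0,0],"angular":[0,-5,0],"hand":1},{"translation":[0,0,0],"angular":[0,0,0],"hand":1}]'
cat >> h.py <<'E'
H=[.5747,-.2261,-.9273,.01]
def show(p=H):
    s=manip.get_state(); Rm=rot(s["ee_rot"]); Rh=R.from_euler("z",p[2])
    loc=lambda P:(Rh.inv().apply(P-[p[0],p[1],p[3]])*1000).round(1)
    print("t",round(s["clock"],2),"TCP_h",loc(s["position"]),"lead_h",loc(s["position"]+Rm.apply([-.011,0,0])),"low_h",loc(s["position"]+Rm.apply([.011,0,0])))
    A=Rh.inv()*Rm; print("axes x,y,z in hood",A.as_matrix().T.round(3).tolist(),"F_h",Rh.inv().apply(s["contact_force"]).round(2),"w",s["width"],"q",np.round(s["qpos"],2))
    return s
E
python3 -c "from h import *;show()"
```

```text
clock: 0.93
position: [0.4293, -0.2912, 0.2309]
ee_rot: [-0.0, 0.973, 0.233, -0.0]
contact_force: [0.7, -0.8, -0.5]
width: 0.0004
gripper_force: 0.0
clock: 1.43
position: [0.5296, -0.1614, 0.2309]
ee_rot: [-0.0, 0.972, 0.233, -0.0]
contact_force: [-0.1, -0.5, 0.4]
width: 0.0002
gripper_force: 0.0
clock: 2.27
position: [0.5288, -0.163, 0.2308]
ee_rot: [-0.001, 0.661, 0.75, -0.0]
contact_force: [-0.2, -0.3, 0.4]
width: 0.0003
gripper_force: 0.0
clock: 2.77
position: [0.5289, -0.163, 0.2308]
ee_rot: [-0.001, 0.447, 0.895, -0.0]
contact_force: [-0.0, 0.3, -0.8]
width: -0.0003
gripper_force: 0.0
clock: 3.35
position: [0.5246, -0.1618, 0.2277]
ee_rot: [0.296, 0.42, 0.844, -0.151]
contact_force: [-1.4, 0.1, -0.8]
width: 0.0002
gripper_force: 0.0
t 3.35 TCP_h [-81.5  -1.5 217.7] lead_h [-72.9  -1.4 224.6] low_h [-90.1  -1.5 210.8]
axes x,y,z in hood [[-0.779, -0.005, -0.626], [-0.001, 1.0, -0.007], [0.626, -0.005, -0.779]] F_h [-0.91 -1.11 -0.85] w 0.00022483979425161379 q [-0.12  0.07  2.   -0.76  0.72 -0.28]
```

```bash
python3 -m handwheel '[{"translation":[0.0138,0.0015,0.0207],"angular":[0,0,0],"hand":1},{"translation":[0.0138,0,0.0207],"angular":[0,0,0],"hand":1},{"translation":[0.0138,0,0.0207],"angular":[0,0,0],"hand":1},{"translation":[0.0138,0,0.0207],"angular":[0,0,0],"hand":1},{"translation":[0.0138,0,0.0207],"angular":[0,0,0],"hand":1},{"translation":[0,0,0],"angular":[0,0,0],"hand":1}]'
cat > pic.py <<'E'
from h import *
import cv2,sys
show()
a=manip.get_image("scene")[110:260,190:350,::-1]; b=manip.get_image("top")[120:270,180:340,::-1]
cv2.imwrite(sys.argv[1],cv2.resize(np.hstack([a,b]),(800,375),interpolation=cv2.INTER_CUBIC))
E
python3 pic.py pics/a1.png
```

```text
clock: 3.85
position: [0.5343, -0.173, 0.1026]
ee_rot: [0.293, 0.424, 0.844, -0.151]
contact_force: [0.3, 0.0, -0.2]
width: -0.0
gripper_force: 0.0
t 3.85 TCP_h [-66.7  -0.4  92.6] lead_h [-58.1  -0.4  99.4] low_h [-75.3  -0.4  85.7]
axes x,y,z in hood [[-0.783, 0.001, -0.622], [0.007, 1.0, -0.007], [0.622, -0.01, -0.783]] F_h [ 0.12  0.24 -0.17] w -2.9412837209334257e-05 q [-0.15  0.26  2.16 -1.17  0.5   0.21]
```

View pics/a1.png

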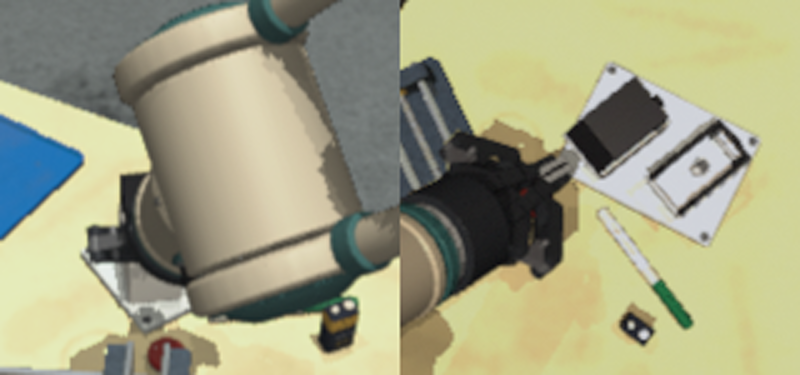

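The top view (right half) shows the shut fingertips lined up at (572,158), just in front of the hood lip at (590,155). The arm blocks the scene view. Joint 4 is at -1.17, right at its limit of -1.18. I'll fit the kinematics from the readings so far and choose a tilt and yaw that leave joint 4 more margin.

```bash
cat > ik.py <<'E'
from h import *
Q=np.array([[-1.222,.277,1.506,0,1.361,-.121],[-.12,.07,2.0,-.76,.72,-.28],list(manip.get_state()["qpos"])])
P=np.array([[.26,-.512,.230],[.5246,-.1618,.2277],list(manip.get_state()["position"])])
def fk(q,g):
    h,L2,L3,d,e=g; a=R.from_euler("z",q[0]); b=a*R.from_euler("y",q[1]); c=b*R.from_euler("y",q[2])
    w=c*R.from_euler("z",q[3])*R.from_euler("y",q[4])
    p=np.array([0,0,h])+b.apply([0,0,L2])+c.apply([e,0,L3])+w.apply([0,0,d]); return p,w*R.from_euler("z",q[5])
s=least_squares(lambda g:np.concatenate([fk(q,g)[0]-p for q,p in zip(Q,P)]),[.2,.45,.4,.3,0]); g=s.x
if __name__=="__main__":
    print(g.round(3),(s.fun*1000).round(1))
    off=fk(Q[2],g)[1].inv()*rot(manip.get_state()["ee_rot"]); print(off.as_euler("xyz",degrees=True).round(1), (fk(Q[1],g)[1]*off).as_quat().round(3))
    lo=np.array([-2.89,-.75,.22,-1.18,.11,-2.7]);hi=np.array([2.89,2.08,2.7,4.32,2.71,2.7])
    for a in(50,60,65,70):
      for yaw in(H[2],H[2]+.1,H[2]+.2):
        z=R.from_euler("z",yaw).apply([np.cos(np.radians(a)),0,-np.sin(np.radians(a))]); x=-R.from_euler("z",yaw).apply([np.sin(np.radians(a)),0,np.cos(np.radians(a))])
        Rt=R.from_matrix(np.array([x,np.cross(z,x),z]).T)
        for lead in((-58,110),(-50,66),(5,72)):
            p=tow(H,[lead[0],0,lead[1]])+.011*x
            f=lambda q:np.r_[(fk(q,g)[0]-p)*10,(( fk(q,g)[1]*off).inv()*Rt).as_rotvec()]
            r=least_squares(f,np.clip(Q[2],lo+.02,hi-.02),bounds=(lo,hi)); print(a,round(yaw,2),lead,r.x.round(2),round(float(np.linalg.norm(r.fun)),4))
E
python3 ik.py
```

```text
[-0.044  0.628  0.406  0.245 -0.028] [-63.9 -27.2  26.4 -22.  -11.1  -6.5   0.5 -16.5 -19.9]
[-0. -0. 90.] [ 0.416  0.846 -0.152  0.295]
50 -0.93 (-58, 110) [-0.11  0.22  2.14 -1.12  0.55  0.17] 0.0
50 -0.93 (-50, 66) [-0.13  0.28  2.17 -1.18  0.51  0.25] 0.0435
50 -0.93 (5, 72) [-0.2   0.33  2.09 -1.18  0.47  0.17] 0.0231
50 -0.83 (-58, 110) [-0.13  0.2   2.16 -1.15  0.47  0.1 ] 0.0
50 -0.83 (-50, 66) [-0.16  0.27  2.18 -1.18  0.42  0.14] 0.0594
50 -0.83 (5, 72) [-0.23  0.31  2.1  -1.18  0.39  0.07] 0.0348
50 -0.73 (-58, 110) [-0.17  0.19  2.18 -1.17  0.38  0.02] 0.0
50 -0.73 (-50, 66) [-0.19  0.26  2.19 -1.18  0.34  0.04] 0.0686
50 -0.73 (5, 72) [-0.26  0.3   2.12 -1.18  0.3  -0.03] 0.04
60 -0.93 (-58, 110) [-0.16  0.22  2.05 -0.68  0.58 -0.28] 0.0
60 -0.93 (-50, 66) [-0.17  0.28  2.11 -0.81  0.5  -0.14] 0.0
60 -0.93 (5, 72) [-0.24  0.33  2.01 -0.73  0.49 -0.29] 0.0
60 -0.83 (-58, 110) [-0.18  0.21  2.07 -0.65  0.52 -0.41] 0.0
60 -0.83 (-50, 66) [-0.19  0.27  2.12 -0.79  0.43 -0.26] 0.0
60 -0.83 (5, 72) [-0.27  0.32  2.03 -0.69  0.43 -0.43] 0.0
60 -0.73 (-58, 110) [-0.21  0.2   2.0
[... 536 characters left out ...]
 0.21  2.03 -0.4   0.54 -0.76] 0.0
65 -0.73 (-50, 66) [-0.24  0.27  2.09 -0.49  0.44 -0.67] 0.0
65 -0.73 (5, 72) [-0.3   0.32  1.99 -0.4   0.46 -0.82] 0.0
70 -0.93 (-58, 110) [-0.21  0.24  1.96 -0.36  0.7  -0.61] 0.0
70 -0.93 (-50, 66) [-0.22  0.29  2.02 -0.41  0.6  -0.56] 0.0
70 -0.93 (5, 72) [-0.29  0.35  1.92 -0.36  0.62 -0.67] 0.0
70 -0.83 (-58, 110) [-0.23  0.23  1.98 -0.32  0.66 -0.75] 0.0
70 -0.83 (-50, 66) [-0.24  0.29  2.03 -0.37  0.56 -0.7 ] 0.0
70 -0.83 (5, 72) [-0.3   0.34  1.93 -0.31  0.59 -0.81] 0.0
70 -0.73 (-58, 110) [-0.24  0.23  1.99 -0.27  0.63 -0.89] 0.0
70 -0.73 (-50, 66) [-0.25  0.28  2.04 -0.31  0.53 -0.85] 0.0
70 -0.73 (5, 72) [-0.32  0.33  1.94 -0.26  0.56 -0.97] 0.0
```

```bash
python3 -m handwheel '[{"translation":[0,0,0],"angular":[0,5,0],"hand":1},{"translation":[0,0,0],"angular":[0,5,0],"hand":1},{"translation":[0,0,0],"angular":[0,0,0],"hand":1},{"translation":[0.0045,0,0.0098],"angular":[0,0,0],"hand":1},{"translation":[0.0045,0,0.0098],"angular":[0,0,0],"hand":1},{"translation":[0.0045,0,0.0098],"angular":[0,0,0],"hand":1},{"translation":[0,0,0],"angular":[0,0,0],"hand":1},{"translation":[0,0,0],"angular":[0,0,0],"hand":1}]'; python3 -c "from h import *;show()"
```

```text
clock: 4.62
position: [0.5373, -0.1793, 0.0758]
ee_rot: [0.252, 0.431, 0.856, -0.133]
contact_force: [-0.0, -0.3, -0.2]
width: -0.0001
gripper_force: 0.0
t 4.62 TCP_h [-59.9  -1.8  65.8] lead_h [-50.7  -1.8  71.8] low_h [-69.1  -1.8  59.8]
axes x,y,z in hood [[-0.838, 0.001, -0.545], [0.008, 1.0, -0.011], [0.545, -0.013, -0.838]] F_h [ 0.22 -0.21 -0.16] w -5.940501218837785e-05 q [-0.21  0.3   2.13 -0.98  0.46 -0.  ]
```

```bash
python3 -m handwheel '[{"translation":[0.0033,0.001,-0.0022],"angular":[0,2,0],"hand":1},{"translation":[0,0.001,0],"angular":[0,1,0],"hand":1},{"translation":[0.0033,0,0.005],"angular":[0,0,0],"hand":1},{"translation":[0,0,0],"angular":[0,0,0],"hand":1}]'; python3 -c "from h import *;show()"
```

```text
clock: 4.95
position: [0.5365, -0.1746, 0.0701]
ee_rot: [0.229, 0.435, 0.862, -0.121]
contact_force: [0.3, 0.8, -1.1]
width: -0.0002
gripper_force: 0.0
t 4.95 TCP_h [-64.1   0.4  60.1] lead_h [-54.6   0.3  65.6] low_h [-73.6   0.4  54.6]
axes x,y,z in hood [[-0.866, 0.003, -0.501], [0.009, 1.0, -0.01], [0.501, -0.013, -0.866]] F_h [-0.47  0.73 -1.05] w -0.00016570867819363234 q [-0.22  0.3   2.1  -0.83  0.47 -0.16]
```

```bash
python3 -m handwheel '[{"translation":[-0.0022,0,0.00125],"angular":[0,0,0],"hand":1},{"translation":[-0.0022,0,0.00125],"angular":[0,0,0],"hand":1},{"translation":[-0.0022,0,0.00125],"angular":[0,0,0],"hand":1},{"translation":[-0.0022,0,0.00125],"angular":[0,0,0],"hand":1},{"translation":[-0.0022,0,0.00125],"angular":[0,0,0],"hand":1},{"translation":[-0.0022,0,0.00125],"angular":[0,0,0],"hand":1}]'; python3 -c "from h import *;show()"
python3 -m handwheel '[{"translation":[-0.0027,0,0.0004],"angular":[0,0,0],"hand":1},{"translation":[-0.0027,0,0.0004],"angular":[0,0,0],"hand":1},{"translation":[-0.0027,0,0.0004],"angular":[0,0,0],"hand":1},{"translation":[0,0,0],"angular":[0,0,0],"hand":1}]'; python3 pic.py pics/a2.png
```

```text
clock: 5.45
position: [0.5443, -0.1864, 0.0686]
ee_rot: [0.228, 0.435, 0.863, -0.121]
contact_force: [-1.6, 2.7, 0.9]
width: -0.0004
gripper_force: 1.5
t 5.45 TCP_h [-50.   -0.5  58.6] lead_h [-40.4  -0.5  64. ] low_h [-59.5  -0.5  53.1]
axes x,y,z in hood [[-0.867, 0.003, -0.498], [0.009, 1.0, -0.011], [0.498, -0.014, -0.867]] F_h [-3.14  0.31  0.87] w -0.0004063916441969982 q [-0.24  0.32  2.08 -0.81  0.47 -0.2 ]
clock: 5.78
position: [0.5502, -0.1933, 0.0725]
ee_rot: [0.229, 0.435, 0.863, -0.121]
contact_force: [-0.5, -0.5, 0.5]
width: -0.0001
gripper_force: 0.2
t 5.78 TCP_h [-40.9   0.1  62.5] lead_h [-31.4   0.   68. ] low_h [-50.5   0.1  57. ]
axes x,y,z in hood [[-0.866, 0.003, -0.5], [0.009, 1.0, -0.01], [0.5, -0.013, -0.866]] F_h [ 0.11 -0.74  0.46] w -5.5179202460621024e-05 q [-0.26  0.32  2.07 -0.79  0.47 -0.23]
```

View pics/a2.png

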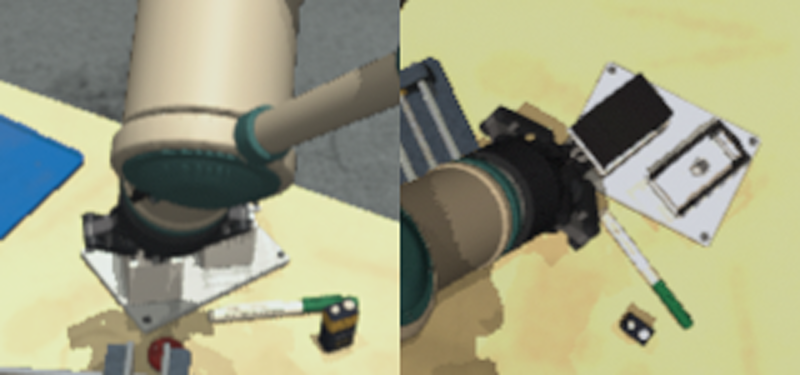

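The top of the hood has darkened and shifted at (620,120), and contact is light, so the lip is riding up on the fingers. I'll go on in.

```bash
python3 -m handwheel '[{"translation":[-0.0033,0,0.0008],"angular":[0,0,0],"hand":1},{"translation":[-0.0033,0,0.0008],"angular":[0,0,0],"hand":1},{"translation":[-0.0033,0,0.0008],"angular":[0,0,0],"hand":1},{"translation":[-0.0033,0,0.0008],"angular":[0,0,0],"hand":1},{"translation":[0,0,0],"angular":[0,0,0],"hand":1}]'; python3 -c "from h import *;show()"
python3 -m handwheel '[{"translation":[-0.0022,0,0.00125],"angular":[0,0,0],"hand":1},{"translation":[-0.0022,0,0.00125],"angular":[0,0,0],"hand":1},{"translation":[-0.0022,0,0.00125],"angular":[0,0,0],"hand":1},{"translation":[-0.0022,0,0.00125],"angular":[0,0,0],"hand":1}]'; python3 -c "from h import *;show()"
python3 -m handwheel '[{"translation":[-0.0022,0,0.00125],"angular":[0,0,0],"hand":1},{"translation":[-0.0022,0,0.00125],"angular":[0,0,0],"hand":1},{"translation":[-0.0022,0,0.00125],"angular":[0,0,0],"hand":1}]'; python3 -c "from h import *;show()"
```

```text
clock: 6.3
position: [0.5581, -0.2039, 0.0764]
ee_rot: [0.229, 0.435, 0.863, -0.121]
contact_force: [0.0, 0.6, 0.1]
width: 0.0001
gripper_force: 0.1
t 6.3 TCP_h [-27.7   0.1  66.4] lead_h [-18.2   0.1  71.9] low_h [-37.3   0.1  60.9]
axes x,y,z in hood [[-0.866, 0.003, -0.5], [0.009, 1.0, -0.01], [0.5, -0.013, -0.866]] F_h [-0.43  0.35  0.11] w 0.00011422187932260831 q [-0.27  0.32  2.04 -0.76  0.47 -0.28]
clock: 6.63
position: [0.5629, -0.2112, 0.0756]
ee_rot: [0.228, 0.435, 0.863, -0.121]
contact_force: [-3.4, 4.9, 3.4]
width: -0.0005
gripper_force: 0.7
t 6.63 TCP_h [-19.   -0.5  65.6] lead_h [-9.5 -0.5 71.1] low_h [-28.6  -0.5  60.1]
axes x,y,z in hood [[-0.867, 0.002, -0.498], [0.009, 1.0, -0.011], [0.498, -0.014, -0.867]] F_h [-5.96  0.25  3.36] w -0.0005474475213981233 q [-0.29  0.33  2.03 -0.75  0.47 -0.3 ]
clock: 6.88
position: [0.5677, -0.2175, 0.0758]
ee_rot: [0.228, 0.435, 0.863, -0.121]
contact_force: [-2.5, 2.3, 1.1]
width: 0.0
gripper_force: 1.1
t 6.88 TCP_h [-11.   -0.5  65.8] lead_h [-1.5 -0.5 71.3] low_h [-20.6  -0.4  60.3]
axes x,y,z in hood [[-0.867, 0.002, -0.499], [0.009, 1.0, -0.011], [0.499, -0.014, -0.867]] F_h [-3.34 -0.64  1.08] w 3.238356700808531e-05 q [-0.3   0.33  2.02 -0.74  0.47 -0.32]
```

```bash
python3 -m handwheel '[{"translation":[-0.0013,0,0.00075],"angular":[0,0,0],"hand":1},{"translation":[-0.0013,0,0.00075],"angular":[0,0,0],"hand":1},{"translation":[-0.0013,0,0.00075],"angular":[0,0,0],"hand":1},{"translation":[0,0,0],"angular":[0,0,0],"hand":1}]'; python3 -c "from h import *;show()"
python3 -m handwheel '[{"translation":[-0.0013,0,0.00075],"angular":[0,0,0],"hand":1},{"translation":[0,0,0],"angular":[0,0,0],"hand":1}]'; python3 -c "from h import *;show()"
```

```text
clock: 7.22
position: [0.5706, -0.2214, 0.0759]
ee_rot: [0.228, 0.435, 0.863, -0.121]
contact_force: [-0.1, 0.6, -0.7]
width: -0.0001
gripper_force: 0.4
t 7.22 TCP_h [-6.2 -0.4 65.9] lead_h [ 3.3 -0.5 71.4] low_h [-15.8  -0.4  60.4]
axes x,y,z in hood [[-0.866, 0.002, -0.499], [0.009, 1.0, -0.011], [0.499, -0.014, -0.866]] F_h [-0.5   0.3  -0.66] w -0.00012316770871257857 q [-0.3   0.34  2.01 -0.73  0.47 -0.33]
clock: 7.38
position: [0.5714, -0.2224, 0.0758]
ee_rot: [0.228, 0.435, 0.863, -0.121]
contact_force: [-0.9, 0.3, 0.2]
width: -0.0001
gripper_force: 0.6
t 7.38 TCP_h [-5.  -0.4 65.8] lead_h [ 4.5 -0.5 71.3] low_h [-14.5  -0.4  60.3]
axes x,y,z in hood [[-0.867, 0.002, -0.499], [0.009, 1.0, -0.011], [0.499, -0.014, -0.867]] F_h [-0.76 -0.51  0.19] w -7.490172831486583e-05 q [-0.3   0.34  2.01 -0.73  0.47 -0.34]
```

```bash
python3 -m handwheel '[{"translation":[-0.0013,0,0.00075],"angular":[0,0,0],"hand":1},{"translation":[0,0,0],"angular":[0,0,0],"hand":1}]'; python3 -c "from h import *;show()"|cut -c1-230
python3 -m handwheel '[{"translation":[-0.0009,0,0.0005],"angular":[0,0,0],"hand":1},{"translation":[0,0,0],"angular":[0,0,0],"hand":1}]'; python3 -c "from h import *;show()"|cut -c1-230
python3 -m handwheel '[{"translation":[-0.0009,0,0.0005],"angular":[0,0,0],"hand":1},{"translation":[0,0,0],"angular":[0,0,0],"hand":1}]'; python3 pic.py pics/a3.png
```

```text
clock: 7.55
position: [0.5721, -0.2235, 0.0757]
ee_rot: [0.228, 0.435, 0.863, -0.121]
contact_force: [-0.4, 2.0, -0.6]
width: 0.0001
gripper_force: 0.6
t 7.55 TCP_h [-3.7 -0.5 65.7] lead_h [ 5.9 -0.5 71.2] low_h [-13.2  -0.4  60.2]
axes x,y,z in hood [[-0.867, 0.002, -0.499], [0.009, 1.0, -0.011], [0.499, -0.014, -0.867]] F_h [-1.86  0.88 -0.61] w 8.134379204602967e-05 q [-0.31  0.34  2.01 -0.73  0.47 -0.34]
clock: 7.72
position: [0.5724, -0.2241, 0.0756]
ee_rot: [0.228, 0.435, 0.863, -0.121]
contact_force: [-1.3, 2.9, 0.7]
width: 0.0
gripper_force: 1.4
t 7.72 TCP_h [-3.  -0.6 65.6] lead_h [ 6.6 -0.6 71. ] low_h [-12.5  -0.6  60.1]
axes x,y,z in hood [[-0.867, 0.002, -0.498], [0.009, 1.0, -0.011], [0.498, -0.014, -0.867]] F_h [-3.15  0.71  0.69] w 2.5396801816824557e-05 q [-0.31  0.34  2.01 -0.73  0.47 -0.34]
clock: 7.88
position: [0.5727, -0.2243, 0.0754]
ee_rot: [0.228, 0.435, 0.863, -0.121]
contact_force: [-3.3, 5.4, 2.1]
width: -0.0007
gripper_force: 3.5
t 7.88 TCP_h [-2.7 -0.6 65.4] lead_h [ 6.9 -0.6 70.9] low_h [-12.2  -0.5  59.9]
axes x,y,z in hood [[-0.867, 0.003, -0.498], [0.009, 1.0, -0.01], [0.498, -0.014, -0.867]] F_h [-6.36  0.58  2.09] w -0.0006521484320230896 q [-0.31  0.34  2.01 -0.72  0.47 -0.35]
```

View pics/a3.png

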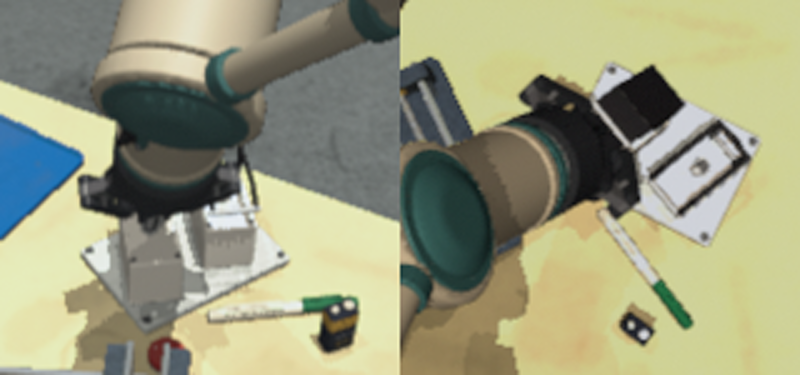

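Commanding 1 mm more gave only 0.3 mm of travel and the force rose to 6 N, at lead x ≈ 7 where the stop is expected, so the toggle is fully over. The hood is up at (640,105), and the pen, battery and neighbour look unchanged. I'll draw out slowly.

```bash
python3 -m handwheel '[{"translation":[0.0026,0,-0.0015],"angular":[0,0,0],"hand":1},{"translation":[0.0035,0,-0.002],"angular":[0,0,0],"hand":1},{"translation":[0.0035,0,-0.002],"angular":[0,0,0],"hand":1},{"translation":[0.0035,0,-0.002],"angular":[0,0,0],"hand":1},{"translation":[0.0035,0,-0.002],"angular":[0,0,0],"hand":1},{"translation":[0.0035,0,-0.002],"angular":[0,0,0],"hand":1},{"translation":[0.004,0,-0.001],"angular":[0,0,0],"hand":1},{"translation":[0.004,0,-0.001],"angular":[0,0,0],"hand":1},{"translation":[0.004,0,-0.001],"angular":[0,0,0],"hand":1}]'; python3 -c "from h import *;show()"
python3 -m handwheel '[{"translation":[0.0026,0,-0.0015],"angular":[0,0,0],"hand":1},{"translation":[0.0026,0,-0.0015],"angular":[0,0,0],"hand":1},{"translation":[0.0026,0,-0.0015],"angular":[0,0,0],"hand":1},{"translation":[0.0026,0,-0.0015],"angular":[0,0,0],"hand":1},{"translation":[0.0035,0,-0.002],"angular":[0,0,0],"hand":1},{"translation":[0.0035,0,-0.002],"angular":[0,0,0],"hand":1},{"translation":[0.0035,0,-0.002],"angular":[0,0,0],"hand":1},{"translation":[0,0,0],"angular":[0,0,0],"hand":1}]'; python3 -c "from h import *;show()"
```

```text
clock: 8.73
position: [0.5523, -0.1966, 0.0724]
ee_rot: [0.228, 0.435, 0.863, -0.121]
contact_force: [0.1, 0.6, -0.2]
width: -0.0
gripper_force: 0.1
t 8.73 TCP_h [-37.1  -0.2  62.4] lead_h [-27.5  -0.2  67.8] low_h [-46.6  -0.2  56.9]
axes x,y,z in hood [[-0.867, 0.002, -0.499], [0.009, 1.0, -0.011], [0.499, -0.013, -0.867]] F_h [-0.4   0.42 -0.2 ] w -4.233321605705675e-05 q [-0.26  0.32  2.06 -0.78  0.47 -0.24]
clock: 9.4
position: [0.5377, -0.1769, 0.0724]
ee_rot: [0.228, 0.434, 0.863, -0.121]
contact_force: [-0.5, -0.2, 0.3]
width: -0.0002
gripper_force: 0.0
t 9.4 TCP_h [-61.6  -0.1  62.4] lead_h [-52.   -0.1  67.9] low_h [-71.1  -0.1  56.9]
axes x,y,z in hood [[-0.867, 0.002, -0.499], [0.008, 1.0, -0.011], [0.499, -0.014, -0.867]] F_h [-0.12 -0.48  0.34] w -0.0001504642355142334 q [-0.23  0.3   2.09 -0.81  0.48 -0.18]
```

```bash
python3 -m handwheel '[{"translation":[0.0043,0,-0.0025],"angular":[0,0,0],"hand":1},{"translation":[0.0043,0,-0.0025],"angular":[0,0,0],"hand":1},{"translation":[0,0,-0.015],"angular":[0,0,0],"hand":1},{"translation":[0,0,-0.02],"angular":[0,0,0],"hand":1},{"translation":[0,0,-0.02],"angular":[0,0,0],"hand":1},{"translation":[0,0,-0.02],"angular":[0,0,0],"hand":1},{"translation":[0,0,-0.02],"angular":[0,0,0],"hand":1},{"translation":[0,0,-0.02],"angular":[0,0,0],"hand":1},{"translation":[0,0,-0.02],"angular":[0,0,0],"hand":1},{"translation":[0,0,-0.02],"angular":[0,0,0],"hand":1}]'
python3 -m handwheel '[{"translation":[0.02,0,-0.012],"angular":[0,0,0],"hand":1},{"translation":[0.02,0,-0.012],"angular":[0,0,0],"hand":1},{"translation":[0.02,0,-0.012],"angular":[0,0,0],"hand":1},{"translation":[0.02,0,-0.012],"angular":[0,0,0],"hand":1},{"translation":[0.02,0,-0.012],"angular":[0,0,0],"hand":1},{"translation":[0,0,0],"angular":[0,0,0],"hand":1}]'
python3 pic.py pics/a4.png
```

```text
clock: 10.23
position: [0.4868, -0.1058, 0.2075]
ee_rot: [0.228, 0.435, 0.863, -0.121]
contact_force: [0.7, 0.8, 0.4]
width: -0.0001
gripper_force: 0.0
clock: 10.73
position: [0.416, -0.0103, 0.2084]
ee_rot: [0.228, 0.434, 0.864, -0.121]
contact_force: [-0.3, -0.0, 0.0]
width: -0.0001
gripper_force: 0.0
t 10.73 TCP_h [-267.9    2.5  198.4] lead_h [-258.3    2.5  203.8] low_h [-277.4    2.5  192.9]
axes x,y,z in hood [[-0.867, -0.0, -0.497], [0.006, 1.0, -0.011], [0.497, -0.013, -0.867]] F_h [-0.17 -0.23  0.02] w -0.00010394803536977603 q [ 0.21 -0.03  2.06 -0.59  0.97 -0.13]
```

View pics/a4.png

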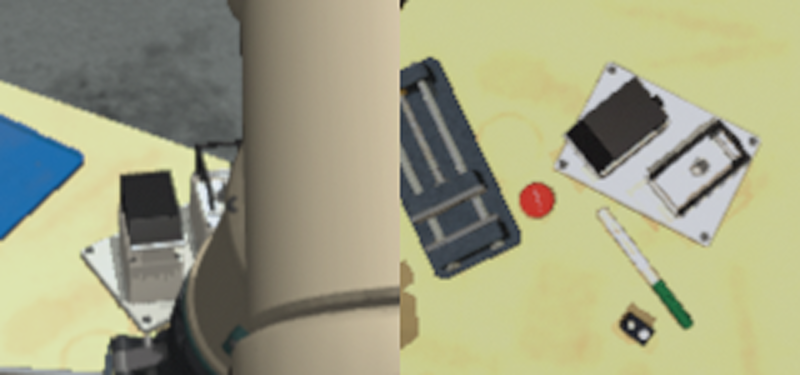

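The hood is fully shut, as at the start. The tin (537,200), pen, battery and caged switch have not moved, and the arm is clear.

```bash
python3 -c "from rig import manip;print(manip.sign_off())"
```

```text
the job is handed in; nothing more can be done
None
```

The job is handed in: the hood was pushed up, the toggle pushed to its back stop (judged by force, about 6 N, since the hood hides it), and the hood is shut again; the caged switch, tin, pen and battery look unmoved in the final pictures.

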